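# Stir the undersize beads through the sieve

### The job

One of the two sieves still has small worn grinding beads among its big ones. Take the stirring rod from its sloping rack and stir the beads in that sieve round and round from the middle out to the wall, at least two full turns over the outer part of the screen, until every small bead has dropped through into the pan; then lay the rod back home in its trough and let go. Keep the big beads in the sieves, touch beads only with the rod, and leave the clean sieve's beads and the things around undisturbed.

Things in the scene. Friction and masses are not known exactly. Their poses are not given: they have to be found in the camera images.
- sieve_a: round steel sieve on its catch pan, fixed, one of two alike that stand side by side in either order; one holds big and small beads, the other big ones only (see where the beads are). Pan 112 mm across; above it a flared bowl, its wall sloping out at 45 degrees from inside radius 50 mm at the screen to 82 mm at the rim. Rim 87 mm, screen top 55 mm above the worktop. Origin: centre of its underside; z up, yaw any
- sieve_b: round steel sieve on its catch pan, fixed, one of two alike that stand side by side in either order; one holds big and small beads, the other big ones only (see where the beads are). Pan 112 mm across; above it a flared bowl, its wall sloping out at 45 degrees from inside radius 50 mm at the screen to 82 mm at the rim. Rim 87 mm, screen top 55 mm above the worktop. Origin: centre of its underside; z up, yaw any
- sieve_a_screen (a point): centre of the top face of sieve_a's screen plate, z up. The plate is solid out to radius 26 mm; from there to the foot of the wall (radius 50 mm) it has 10 windows between 9 mm wide spokes, through which only small beads drop into the pan, whose floor is 51 mm below this point
- sieve_b_screen (a point): centre of the top face of sieve_b's screen plate, z up. The plate is solid out to radius 26 mm; from there to the foot of the wall (radius 50 mm) it has 10 windows between 9 mm wide spokes, through which only small beads drop into the pan, whose floor is 51 mm below this point
- small_1_center (a point): small bead: polished white ceramic ball that rolls easily, 13 mm across, 12 g, lying at the start on the solid middle disc of its sieve's screen; passes the windows. The point is its centre; once it is in the pan it is about 45 mm below the screen's top
- small_2_center (a point): small bead: polished white ceramic ball that rolls easily, 13 mm across, 12 g, lying at the start on the solid middle disc of its sieve's screen; passes the windows. The point is its centre; once it is in the pan it is about 45 mm below the screen's top
- small_3_center (a point): small bead: polished white ceramic ball that rolls easily, 13 mm across, 12 g, lying at the start on the solid middle disc of its sieve's screen; passes the windows. The point is its centre; once it is in the pan it is about 45 mm below the screen's top
- small_4_center (a point): small bead: polished white ceramic ball that rolls easily, 13 mm across, 12 g, lying at the start on the solid middle disc of its sieve's screen; passes the windows. The point is its centre; once it is in the pan it is about 45 mm below the screen's top
- big_1_center (a point): big bead: polished white ceramic ball that rolls easily, 30 mm across, 50 g, on the outer part of a sieve's screen; too big for the windows. The point is its centre
- big_2_center (a point): big bead: polished white ceramic ball that rolls easily, 30 mm across, 50 g, on the outer part of a sieve's screen; too big for the windows. The point is its centre
- big_3_center (a point): big bead: polished white ceramic ball that rolls easily, 30 mm across, 50 g, on the outer part of a sieve's screen; too big for the windows. The point is its centre
- big_4_center (a point): big bead: polished white ceramic ball that rolls easily, 30 mm across, 50 g, on the outer part of a sieve's screen; too big for the windows. The point is its centre
- big_5_center (a point): big bead: polished white ceramic ball that rolls easily, 30 mm across, 50 g, on the outer part of a sieve's screen; too big for the windows. The point is its centre
- rod: stirring rod: straight steel shaft 10 mm thick with a square black handle 18 mm thick (from 111 to 161 mm from the tip; two of its flats face the rack's sides), 161 mm long in all, about 90 g. Origin: middle of the tip's end face; z along the rod from tip to handle. At the start it lies in the rack's trough, leaning 30 degrees from vertical, handle up and towards the robot
- rod_tip (a point): middle of the end face of the stirring rod's tip; z along the rod from tip to handle
- rod_grip (a point): point on the stirring rod's axis in the middle of its handle, 135 mm from the tip; z along the rod from tip to handle
- rack: grey rod rack, fixed, 110 mm wide, with a V trough (90 degrees, 32 mm wide at the mouth, 85 mm long, stop plate at the low end) sloping 30 degrees from vertical, open to the rear and up. A shelf, underside 287 mm high, ends 4 mm in front of the handle's grip point and 140 mm over it: reach in leaning along the rod. Origin: on its underside; x to its rear (away from the robot, turned up to 17 degrees), z up
- rack_tip (a point): where the middle of the rod's tip sits when the rod lies home in the trough; rack's axes
- rack_grip (a point): where the rod's grip point sits when the rod lies home; from rack_tip to here is the trough's axis, 135 mm up and to the front; rack's axes
- benzoic_jar: bystander: white jar, 60 mm across, 100 mm high, origin at its underside
- sample_jar_3: bystander: clear jar with black cap, 54 mm across, 80 mm high, origin at its underside
- marker_blue: bystander: marker pen lying on the worktop, 132 mm long, 14 mm high, origin at its underside

How it is judged:
On the way, in this order (a step that is already met when the one before it is completed fails the run):
1. the rod is drawn out of its trough, held in the fingers (distance between rod_tip and rack_tip above 0.1 m and contact force between the fingers and rod above 0.5 N), for 0.1 s.
2. stirring with the rod's tip in the sieve that holds the small beads: quarter turn 1 of 7, the tip more than 20 mm off the middle (about a quarter turn on from the last) (z of rod_tip in the frame of sieve_a_screen below 0.02 m and horizontal distance between rod_tip and sieve_a_screen below 0.07 m and (x of rod_tip in the frame of sieve_a_screen above 0.02 m or x of rod_tip in the frame of sieve_a_screen below -0.02 m) and y of rod_tip in the frame of sieve_a_screen between -0.018 and 0.018 m).
3. stirring with the rod's tip in the sieve that holds the small beads: quarter turn 2 of 7, the tip more than 20 mm off the middle (about a quarter turn on from the last) (z of rod_tip in the frame of sieve_a_screen below 0.02 m and horizontal distance between rod_tip and sieve_a_screen below 0.07 m and (y of rod_tip in the frame of sieve_a_screen above 0.02 m or y of rod_tip in the frame of sieve_a_screen below -0.02 m) and x of rod_tip in the frame of sieve_a_screen between -0.018 and 0.018 m).
4. stirring with the rod's tip in the sieve that holds the small beads: quarter turn 3 of 7, the tip more than 20 mm off the middle (about a quarter turn on from the last) (all of step 2).
5. stirring with the rod's tip in the sieve that holds the small beads: quarter turn 4 of 7, the tip more than 20 mm off the middle (about a quarter turn on from the last) (all of step 3).
6. stirring with the rod's tip in the sieve that holds the small beads: quarter turn 5 of 7, the tip more than 20 mm off the middle (about a quarter turn on from the last) (all of step 4).
7. stirring with the rod's tip in the sieve that holds the small beads: quarter turn 6 of 7, the tip more than 20 mm off the middle (about a quarter turn on from the last) (all of step 5).
8. stirring with the rod's tip in the sieve that holds the small beads: quarter turn 7 of 7, the tip more than 20 mm off the middle (about a quarter turn on from the last) (all of step 6).
At the end, for the whole second after the job is handed in: Small beads all in the pan of sieve_a (centres 8 mm or more below the screen's top, inside the wall); big beads 1-3 on its screen, 4-5 on sieve_b's; the rod at rest and let go in the rack's trough, tip within 14 mm and grip point within 16 mm of home (z of each of small_1_center, small_2_center, small_3_center, small_4_center in the frame of sieve_a_screen below -0.008 m and horizontal distance between each of small_1_center, small_2_center, small_3_center, small_4_center and sieve_a_screen below 0.055 m and height (world z) of each of small_1_center, small_2_center, small_3_center, small_4_center above 0 m and z of big_1_center in the frame of sieve_a_screen between 0 and 0.04 m and horizontal distance between each of big_1_center, big_2_center, big_3_center and sieve_a_screen below 0.07 m and z of big_2_center in the frame of sieve_a_screen between 0 and 0.04 m and z of big_3_center in the frame of sieve_a_screen between 0 and 0.04 m and z of big_4_center in the frame of sieve_b_screen between 0 and 0.04 m and horizontal distance between each of big_4_center, big_5_center and sieve_b_screen below 0.07 m and z of big_5_center in the frame of sieve_b_screen between 0 and 0.04 m and distance between rod_tip and rack_tip below 0.014 m and distance between rod_grip and rack_grip below 0.016 m and contact force between the fingers and rod below 0.1 N and linear speed of rod below 0.02 m/s); the robot touches nothing.
It fails at once if a bead is touched by the gripper (contact force between any of the fingers, the arm and small_1 above 0.3 N or contact force between any of the fingers, the arm and small_2 above 0.3 N or contact force between any of the fingers, the arm and small_3 above 0.3 N or contact force between any of the fingers, the arm and small_4 above 0.3 N or contact force between any of the fingers, the arm and big_1 above 0.3 N or contact force between any of the fingers, the arm and big_2 above 0.3 N or contact force between any of the fingers, the arm and big_3 above 0.3 N or contact force between any of the fingers, the arm and big_4 above 0.3 N or contact force between any of the fingers, the arm and big_5 above 0.3 N).
It fails at once if the beads of the already clean sieve are moved (more than 10 mm) (distance of any of big_4_center, big_5_center from where it was at the start of the episode above 0.01 m).
It fails at once if a jar or the marker on the worktop is shifted by more than 30 mm (distance of any of benzoic_jar, sample_jar_3, marker_blue from where it was at the start of the episode above 0.03 m).
It also fails if it takes over 72 s, if anything falls off the work surface, if the arm or the gripper's body presses on something with over 40 N, if the wrist force passes 120 N, or if a joint passes its speed limit or range.

### The arm

A 7-joint arm with a two-finger parallel gripper is mounted at the origin on a cart in front of the work surface, level with it; the furniture and walls round the work are solid. World frame = base frame: x ahead of the robot, y to its left, z up, the work surface at z = 0. Lengths are in m, angles in rad, forces in N, time in s.
With the tool pointing down it reaches from about 0.4 to 0.85 m from the base axis. Payload 6.9 kg.
Tool frame: the origin (TCP) lies midway between the tips of the shut fingers; the grasp point (between the pads) lies 19 mm behind it; z points along the fingers, x is the direction in which the jaws open and shut, and the axes are right-handed (so a half turn about z gives the same grasp; the last joint's range is limited). The gripper opens to 85 mm and grips with 20 to 120 N. Pads are 22 mm wide; open, the fingers measure 114 mm over their backs; the gripper's body (76 mm by 85 mm) begins 54 mm behind the grasp point. The pads swing forward as they close: fully open they stand 13 mm farther back than shut.
Start: joints at [-1.054, 0.507, -0.238, 1.5, 0.126, 1.149, -0.155], TCP at [0.25, 0.573, 0.231] pointing down, gripper open.
Joint ranges: [-3.08, 3.08], [-0.24, 2.05], [-1.43, 1.35], [0, 2.5], [-1.52, 4.66], [0.17, 1.96], [-2.89, 2.89]. Speed limits (rad/s): [2.39, 2.39, 3.14, 3.14, 3.14, 3.14, 3.14].

### API

Orientations are given as a rotation vector (axis times angle).
In Python, from bench import get_state, vision, order gives the robot as it stands. The module is installed in compiled form; this text tells all that it offers.
- The arm moves only by the shell command python3 -m crank 'ROWS' [FORCE]. ROWS is JSON, a list of rows, each an object with "linear": the shift along the tool's x, y, z in mm, a list of three; "turn": the turn, a rotation vector about the tool's x, y, z in rad, a list of three; "claw": the opening, from 0 (shut) to 1 (fully open). A call has 1 to 12 rows; each row is the pose to reach, as a shift and turn from the pose measured when the call began, along the tool's axes at that moment; what a row does not reach only later rows make up. A row lasts 1/10 s, in which the tool goes at most 50 mm and 8.59 degrees, less where a joint would pass 70% of its speed; a pose out of reach is approached as far as the arm can. A call with a gripper value outside its range is refused whole. The fingers move at their own pace and stop on an object; FORCE is the grip in N (left out, the last holds). Time passes only in rows, so rows that repeat a pose let the fingers close. It gives the time, the measured TCP pose, the force and the opening at its end, in the units of the state.
- get_state(): the state, without advancing time (a new reading comes with each control period).
- vision.capture(name): name is "scene" or "top"; returns (picture, depth): 384x512x3 uint8, red, green, blue; 384x512 float32, m along the optical axis (not along the pixel's ray), 0 where there is no reading.
- vision.camera_params(name): a dict with "fx", "fy", "cx", "cy" (pixels), "k1" (the pictures are not rectified: a ray, as slopes to the right and down, at radius r is drawn at 1 + k1 r^2 times it, then the intrinsics apply), "R" (3x3) and "t" (3): a world point X has camera coordinates R X + t. Camera axes: x right, y down, z forward; pixel columns grow to the right and rows downward; lengths in m; the calibration is good to about 2 mm. A picture is of the moment at which its call begins. camera_params takes no time and is no camera call.
- order.job_done(): hands the job in, once; it reports no verdict.
The state is a dict: "time": time; "q": joint angles; "qd": joint speeds; "effort": joint torques, N m; "eef_pos": TCP position; "eef_rot": TCP orientation; "wrist_force": force on the tool from outside, world axes, zero at the start; "moment": the same for the moment, N m; "gripper_width": opening from 0.0 (shut) to 1.0 (fully open).
Only numpy, scipy, OpenCV 4.12 (cv2) and the standard library are available. Lean on these libraries where they do the work, as an engineer would, in place of code of your own. Each camera call takes 0.05 s, during which the arm holds its last target. There are 200 camera calls.

## Working session

There is one attempt and no reset: what is moved stays moved. The work goes in short steps, Python scripts to look and compute and a shell command to move; the robot and the scene stay as the last step left them, time stands still between calls to the robot, and variables do not carry over. Pictures are saved under pics/ and viewed, about 8 in all and at most 12, crops included, and the job is handed in when it is done.

```bash
mkdir -p pics && cat > h.py <<'E'
import numpy as np, cv2
from bench import get_state, vision, order
from scipy.spatial.transform import Rotation as Ro
def cap(n):
    p,d=vision.capture(n); np.savez(f'{n}.npz',p=p,d=d); return p,d
def world(n,d):
    c=vision.camera_params(n); h,w=d.shape
    v,u=np.mgrid[:h,:w].astype(float)
    x=(u-c['cx'])/c['fx']; y=(v-c['cy'])/c['fy']; xd,yd=x.copy(),y.copy()
    for _ in range(20):
        s=1+c['k1']*(x*x+y*y); x=xd/s; y=yd/s
    P=np.stack([x*d,y*d,d],-1)
    return (P-np.array(c['t']))@np.array(c['R'])
def proj(n,X):
    c=vision.camera_params(n); X=np.atleast_2d(X)@np.array(c['R']).T+np.array(c['t'])
    a=X[:,:2]/X[:,2:]; a=a*(1+c['k1']*(a**2).sum(1,keepdims=True))
    return a*[c['fx'],c['fy']]+[c['cx'],c['cy']]
E
python3 - <<'E'
from h import *
print(get_state())
for n in('scene','top'):
    p,d=cap(n); print(n,vision.camera_params(n),(d==0).sum()); cv2.imwrite(f'pics/{n}0.png',cv2.resize(p[...,::-1],(768,576)))
E
```

```text
{'time': 0.0, 'q': array([-1.0544942 ,  0.50834746, -0.23752315,  1.50114893,  0.12570357,
        1.14892765, -0.15477918]), 'qd': array([ 6.21121878e-04,  4.96249647e-05,  4.73145572e-04, -2.50887680e-04,
        9.75203814e-05,  1.84784243e-03,  1.50318132e-03]), 'effort': array([-8.76165086e-04, -6.20590138e+01, -2.18692750e+00, -2.49648070e+01,
        1.27393307e-02,  1.17750705e-02,  1.08983073e-05]), 'eef_pos': array([0.24945748, 0.57248979, 0.23041811]), 'eef_rot': array([ 2.62692120e+00,  1.72114008e+00, -2.38091309e-03]), 'wrist_force': array([-0.41928866,  1.29705171, -0.40303965]), 'moment': array([-0.02876093,  0.01690671,  0.0282898 ]), 'gripper_width': 1.0003174034497748}
scene {'fx': 408.4591504093411, 'fy': 408.4591504093411, 'cx': 253.73721357681595, 'cy': 190.5728194302578, 'k1': -0.04731749562904188, 'R': array([[ 0.81095788, -0.58493789,  0.01396376],
       [-0.43155069, -0.61407693, -0.66081278],
       [ 0.39510926,  0.52986526, -0.75042087]]), 't': array([-0.49739204,  0.26856488,  0.94612889])} 785
top {'fx': 455.4021852661073, 'fy': 455.4021852661073, 'cx': 258.5702205798493, 'cy': 190.90251758054367, 'k1': -0.12717414620403622, 'R': array([[ 0.02066225, -0.99976559, -0.00646814],
       [-0.9913391 , -0.01964802, -0.12984895],
       [ 0.12969143,  0.0090951 , -0.99151269]]), 't': array([-0.07688582,  0.55687589,  1.19538358])} 777
```

View pics/scene0.png

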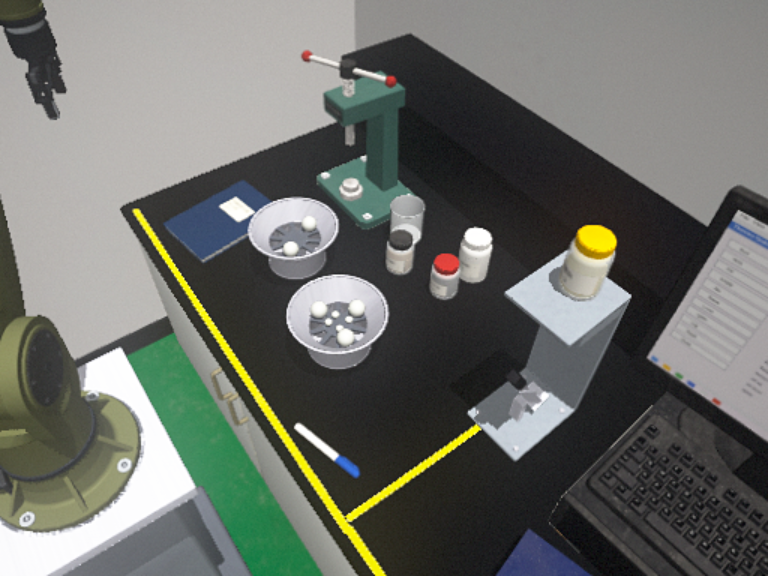

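View pics/top0.png

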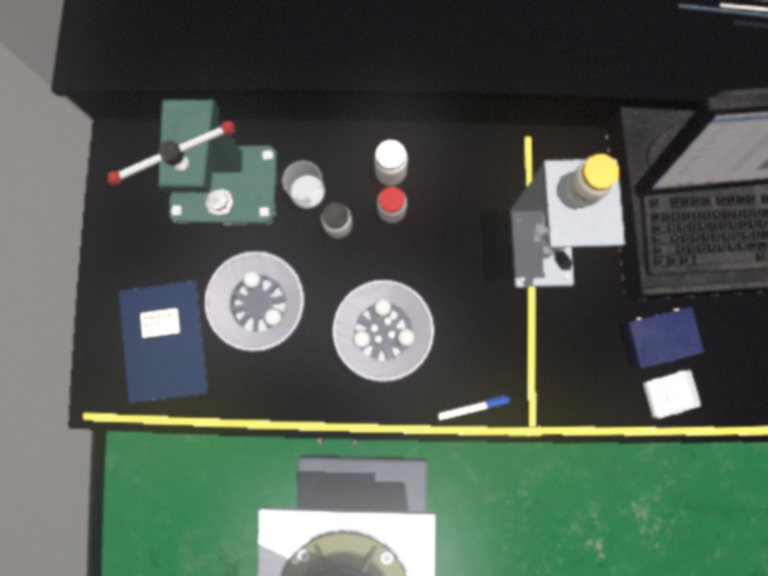

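Both views show the sieve at top px (383,330) holding three big beads and the small ones. The clean sieve is at (253,300) with two big beads. The rack is at (560,230), with the rod's handle at (562,258) under the shelf.

```bash
python3 - <<'E'
from h import *
from scipy.optimize import least_squares
for n in('scene','top'):
    z=np.load(n+'.npz'); d=z['d']; p=z['p'].astype(int); W=world(n,d); W[d==0]=np.nan
    print('==',n)
    V=np.array([W[...,0].ravel(),W[...,1].ravel(),W[...,2].ravel()]).T; rgb=p.reshape(-1,3)
    ok=np.isfinite(V[:,0]); V=V[ok]; rgb=rgb[ok]
    # sieves
    if n=='top':
        for px in((383,330),(253,300)):
            q=W[int(px[1]/1.5),int(px[0]/1.5)]; print('seed',q)
    for s in ([0.41,0.03],[0.47,0.27]) if n=='scene' else [W[220,255,:2],W[200,169,:2]]:
        m=(np.hypot(V[:,0]-s[0],V[:,1]-s[1])<.11)&(V[:,2]>.06)&(V[:,2]<.095); A=V[m]
        # cone: r = 50+(z-55)
        f=lambda c:np.hypot(A[:,0]-c[0],A[:,1]-c[1])-(.050+A[:,2]-c[2])
        r=least_squares(f,[*s,.055],loss='soft_l1',f_scale=.003)
        rim=A[A[:,2]>.083]; 
        g=least_squares(lambda c:np.hypot(rim[:,0]-c[0],rim[:,1]-c[1])-c[2],[*s,.083],loss='soft_l1',f_scale=.002)
        print('sieve cone',r.x.round(4),len(A),'rim',g.x.round(4),len(rim),'zmax',A[:,2].max())
    # shelf
    m=(V[:,1]<-.15)&(V[:,1]>-.5)&(V[:,2]>.27)&(V[:,2]<.32)&(V[:,0]>.35)&(V[:,0]<.85); S=V[m]
    print('shelf',len(S),S.min(0),S.max(0),np.median(S[:,2]),cv2.minAreaRect((S[:,:2]*1000).astype(np.float32)))
    m=(V[:,1]<-.1)&(V[:,1]>-.5)&(V[:,2]>.02)&(V[:,2]<.27)&(V[:,0]>.35)&(V[:,0]<.85); S=V[m]; c=rgb[m]
    dark=c.max(1)<60; D=S[dark&(S[:,2]>.08)]; print('handle?',len(D),np.median(D,0) if len(D) else '')
# crops
z=np.load('scene.npz');a=z['p'][215:320,300:430][...,::-1]
z=np.load('top.npz');b=z['p'][100:205,330:430][...,::-1]
f=lambda i:cv2.resize(i,None,fx=400/i.shape[1],fy=400/i.shape[1],interpolation=2)
A,B=f(a),f(b);H=max(A.shape[0],B.shape[0]);C=np.zeros((H,800,3),np.uint8);C[:A.shape[0],:400]=A;C[:B.shape[0],400:]=B
cv2.imwrite('pics/rack.png',C)
E
```

```text
== scene
sieve cone [0.414  0.04   0.0497] 927 rim [0.3922 0.0568 0.0901] 225 zmax 0.09210440322530496
sieve cone [-247.1909  671.1159 -715.0339] 582 rim [-535.8141 1402.5132 1501.3414] 133 zmax 0.0919003270085013
shelf 3098 [ 0.58513389 -0.4998867   0.27005801] [ 0.72099066 -0.29756475  0.31990581] 0.294163771149156 ((656.2828369140625, -400.7686767578125), (131.00152587890625, 203.19256591796875), 3.458281993865967)
handle? 477 [ 0.68681478 -0.46973566  0.23638593]
== top
seed [ 0.47828693 -0.05791239  0.05295034]
seed [0.5262242  0.17510707 0.05787936]
sieve cone [ 0.4771 -0.0585  0.0559] 2517 rim [ 0.477  -0.0583  0.0819] 690 zmax 0.09491766361371012
sieve cone [0.5232 0.1668 0.0559] 2244 rim [0.5225 0.1664 0.0814] 645 zmax 0.09496842277647957
shelf 2396 [ 0.58741813 -0.49943866  0.27015355] [ 0.73611978 -0.29344959  0.31994259] 0.2953870023534081 ((659.5086059570312, -397.6642761230469), (136.23587036132812, 210.6370391845703), 6.096346855163574)
handle? 521 [ 0.6952134  -0.48888917  0.09871407]
```

View pics/rack.png

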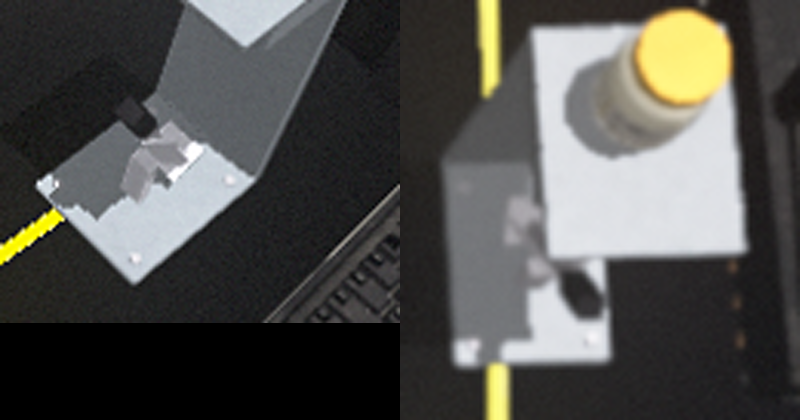

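The crops show the rack's front edge towards the robot, the V trough, and the rod handle leaning out in front under the shelf edge. The handle is at top px (375,172) and scene px (344,252). Next I'll measure the rack and the rod axis.

```bash
python3 - <<'E'
from h import *
allh=[]
for n,(u0,v0,u1,v1) in (('scene',(330,238,358,266)),('top',(366,158,386,182))):
    z=np.load(n+'.npz'); d=z['d']; p=z['p'].astype(int); W=world(n,d); W[d==0]=np.nan
    w=W[v0:v1,u0:u1].reshape(-1,3); c=p[v0:v1,u0:u1].reshape(-1,3)
    m=(c.max(1)<75)&(w[:,2]>.09)&(w[:,2]<.2)&(w[:,1]<-.2)
    H=w[m]; print(n,'handle',len(H),H.min(0).round(4),H.max(0).round(4),H.mean(0).round(4),np.linalg.svd(H-H.mean(0))[2][0].round(3)); allh.append(H)
    m=(W[...,1]<-.2)&(W[...,1]>-.46)&(W[...,0]>.4)&(W[...,0]<.8)
    zz=W[...,2][m]; hh=np.histogram(zz,bins=np.arange(-.01,.34,.005)); print([(round(b,3),int(k)) for k,b in zip(*hh) if k>80])
    for lo,hi,nm in((.286,.302,'shelf'),(.003,.016,'base')):
        k=m&(W[...,2]>lo)&(W[...,2]<hi)&(p.min(-1)>(45 if nm=='base' else 120)); 
        S=W[k]; r=cv2.minAreaRect((S[:,:2]*1000).astype(np.float32)); print(nm,len(S),np.median(S[:,2]).round(4),r,cv2.boxPoints(r).round(0).tolist())
    k=m&(W[...,2]>.06)&(W[...,2]<.27)&(W[...,0]>.5); S=W[k]
    # back plate plane
    import random
    best=None; rng=np.random.default_rng(0)
    for _ in range(500):
        a,b,e=S[rng.choice(len(S),3)]; nn=np.cross(b-a,e-a); l=np.linalg.norm(nn)
        if l<1e-6: continue
        nn/=l
        if abs(nn[2])>.1: continue
        q=abs((S-a)@nn)<.002
        if best is None or q.sum()>best.sum(): best=q; bn=nn
    Q=S[best]; nn=np.linalg.svd(Q-Q.mean(0))[2][2]; print('plate',best.sum(),len(S),nn.round(3),Q.mean(0).round(4),Q.min(0).round(3),Q.max(0).round(3))
np.savez('handle.npz',a=allh[0],b=allh[1])
E
```

```text
scene handle 115 [ 0.574  -0.3681  0.1261] [ 0.6071 -0.3493  0.1722] [ 0.5857 -0.3614  0.1599] [-0.487  0.231  0.842]
[(np.float64(-0.005), 7912), (np.float64(0.0), 3890), (np.float64(0.005), 1533), (np.float64(0.01), 113), (np.float64(0.03), 88), (np.float64(0.035), 109), (np.float64(0.055), 99), (np.float64(0.29), 1750), (np.float64(0.295), 449)]
shelf 2033 0.2941 ((653.9889526367188, -354.89697265625), (130.53863525390625, 109.3115005493164), 3.0503876209259033) [[586.0, -304.0], [592.0, -413.0], [722.0, -406.0], [716.0, -297.0]]
base 1900 0.0068 ((560.2887573242188, -359.64215087890625), (308.2541809082031, 109.82998657226562), 2.941237211227417) [[404.0, -313.0], [409.0, -422.0], [717.0, -407.0], [711.0, -297.0]]
plate 1078 1549 [-0.999 -0.043  0.002] [ 0.712  -0.367   0.1244] [ 0.707 -0.407  0.06 ] [ 0.716 -0.297  0.268]
top handle 73 [ 0.5778 -0.3594  0.1341] [ 0.6093 -0.3446  0.1771] [ 0.5921 -0.3512  0.1611] [-0.613 -0.076  0.786]
[(np.float64(-0.01), 132), (np.float64(-0.005), 3873), (np.float64(0.0), 4916), (np.float64(0.005), 1069), (np.float64(0.01), 298), (np.float64(0.29), 848), (np.float64(0.295), 1185)]
shelf 1936 0.2954 ((654.0029296875, -350.4838562011719), (129.5740203857422, 109.98079681396484), 2.70208477973938) [[587.0, -299.0], [592.0, -408.0], [721.0, -402.0], [716.0, -293.0]]
base 1325 0.008 ((575.212646484375, -330.3582763671875), (181.0560760498047, 410.9468688964844), 68.91157531738281) [[351.0, -341.0], [734.0, -489.0], [799.0, -320.0], [416.0, -172.0]]
plate 223 552 [-0.999 -0.051  0.005] [ 0.7095 -0.3073  0.1398] [ 0.707 -0.34   0.06 ] [ 0.712 -0.292  0.27 ]
```

```bash
cat >> h.py <<'E'
a=np.deg2rad(2.85)
xr=np.array([np.cos(a),np.sin(a),0]); yr=np.array([-np.sin(a),np.cos(a),0]); zr=np.array([0,0,1.])
GRIP=np.array([.593,-.3555,.147])
ZT=.5*xr-np.sqrt(.75)*zr
RG=np.c_[-yr,np.cross(ZT,-yr),ZT]      # grasp orientation
RV=np.c_[-yr,np.cross(-zr,-yr),-zr]    # same, pointing straight down
def rel(p,R,p0=None,R0=None):
    s=get_state()
    if p0 is None: p0=s['eef_pos']; R0=Ro.from_rotvec(s['eef_rot']).as_matrix()
    print('linear',(R0.T@(np.array(p)-p0)*1000).round(1),'turn',Ro.from_matrix(R0.T@R).as_rotvec().round(4))
E
python3 - <<'E'
from h import *
from scipy.optimize import least_squares
for n in('scene','top'):
    z=np.load(n+'.npz'); W=world(n,z['d']); V=W[z['d']>0]
    for s in([.477,-.058],[.523,.167]):
        A=V[(np.hypot(V[:,0]-s[0],V[:,1]-s[1])<.10)&(V[:,2]>.06)&(V[:,2]<.095)]
        g=np.hypot(A[:,0]-s[0],A[:,1]-s[1])
        A=A[(abs(g-(A[:,2]-.005))<.008)]
        r=least_squares(lambda c:np.hypot(A[:,0]-c[0],A[:,1]-c[1])-(.050+A[:,2]-c[2]),[*s,.055],loss='soft_l1',f_scale=.002)
        print(n,r.x.round(4),len(A))
        B=V[(np.hypot(V[:,0]-s[0],V[:,1]-s[1])<.02)&(V[:,2]<.075)]; print(' mid z',np.percentile(B[:,2],[10,50,90]).round(4))
s=get_state(); p0=s['eef_pos'];R0=Ro.from_rotvec(s['eef_rot']).as_matrix()
# waypoint: half the yaw
R1=R0@Ro.from_rotvec([0,0,np.deg2rad(76)]).as_matrix()
rel([.45,.05,.27],R1)
E
```

```text
scene [ 0.4756 -0.0608  0.0533] 1616
 mid z [0.0033 0.0545 0.0665]
scene [0.5216 0.1644 0.0533] 1118
 mid z [0.0043 0.0538 0.0562]
top [ 0.4772 -0.0584  0.055 ] 2113
 mid z [0.0537 0.0576 0.0689]
top [0.5234 0.1665 0.0554] 2022
 mid z [0.0522 0.0556 0.0588]
linear [-399.1  392.5  -38.8] turn [ 0.     -0.      1.3265]
```

```bash
python3 -m crank '[{"linear":[-40,40,-25],"turn":[0,0,0.13],"claw":1},{"linear":[-73,72,-30],"turn":[0,0,0.25],"claw":1},{"linear":[-107,105,-35],"turn":[0,0,0.37],"claw":1},{"linear":[-140,138,-39],"turn":[0,0,0.49],"claw":1},{"linear":[-174,171,-39],"turn":[0,0,0.61],"claw":1},{"linear":[-207,204,-39],"turn":[0,0,0.73],"claw":1},{"linear":[-241,237,-39],"turn":[0,0,0.85],"claw":1},{"linear":[-274,270,-39],"turn":[0,0,0.97],"claw":1},{"linear":[-308,303,-39],"turn":[0,0,1.09],"claw":1},{"linear":[-341,336,-39],"turn":[0,0,1.21],"claw":1},{"linear":[-375,369,-39],"turn":[0,0,1.327],"claw":1},{"linear":[-399,393,-39],"turn":[0,0,1.327],"claw":1}]' && python3 - <<'E'
from h import *
print(get_state()['q'].round(2))
rel(GRIP-.081*ZT,RG)
E
```

```text
time: 1.3
eef_pos: [0.4508, 0.0467, 0.2702]
eef_rot: [3.127, -0.272, -0.0]
wrist_force: [-0.0, 0.5, -0.0]
gripper_width: 1.0
[-0.37  0.21  0.26  1.86 -0.06  1.08 -0.26]
linear [170.  380.4  53.9] turn [0.4432 0.3509 1.3153]
```

```bash
python3 -m crank '[{"linear":[17,38,5],"turn":[0.044,0.035,0.131],"claw":1},{"linear":[34,76,11],"turn":[0.089,0.07,0.263],"claw":1},{"linear":[51,114,16],"turn":[0.133,0.105,0.394],"claw":1},{"linear":[68,152,22],"turn":[0.177,0.14,0.526],"claw":1},{"linear":[85,190,27],"turn":[0.222,0.175,0.658],"claw":1},{"linear":[102,228,32],"turn":[0.266,0.21,0.789],"claw":1},{"linear":[119,266,38],"turn":[0.31,0.246,0.92],"claw":1},{"linear":[136,304,43],"turn":[0.354,0.281,1.052],"claw":1},{"linear":[153,342,48],"turn":[0.4,0.316,1.184],"claw":1},{"linear":[170,380,54],"turn":[0.443,0.351,1.315],"claw":1},{"linear":[170,380,54],"turn":[0.443,0.351,1.315],"claw":1},{"linear":[170,380,54],"turn":[0.443,0.351,1.315],"claw":1}]' && python3 - <<'E'
from h import *
print(get_state()['q'].round(2))
rel(GRIP-.081*ZT,RG); rel(GRIP+.019*ZT,RG)
ims=[]
for n,(u,v) in(('scene',(344,240)),('top',(372,165))):
    p,d=cap(n); ims.append(cv2.resize(p[v-50:v+50,u-50:u+50,::-1],(400,400),interpolation=2))
    print(n,proj(n,[GRIP,GRIP+.135*ZT,GRIP-.026*ZT]).round(1).tolist())
cv2.imwrite('pics/pre.png',np.hstack(ims))
E
```

```text
time: 2.5
eef_pos: [0.5519, -0.3573, 0.216]
eef_rot: [-1.97, 1.875, -0.5]
wrist_force: [0.1, 0.4, 0.4]
gripper_width: 0.997
[ 0.43  0.44  0.44  1.87 -0.94  0.73 -0.04]
linear [ 0.2 -1.1 -0.7] turn [ 0.0019  0.0006 -0.0004]
linear [ 0.3 -1.3 99.3] turn [ 0.0019  0.0006 -0.0004]
scene [[343.1, 252.4], [353.4, 263.9], [340.8, 249.8]]
top [[375.1, 173.6], [363.1, 156.6], [377.7, 177.3]]
```

View pics/pre.png

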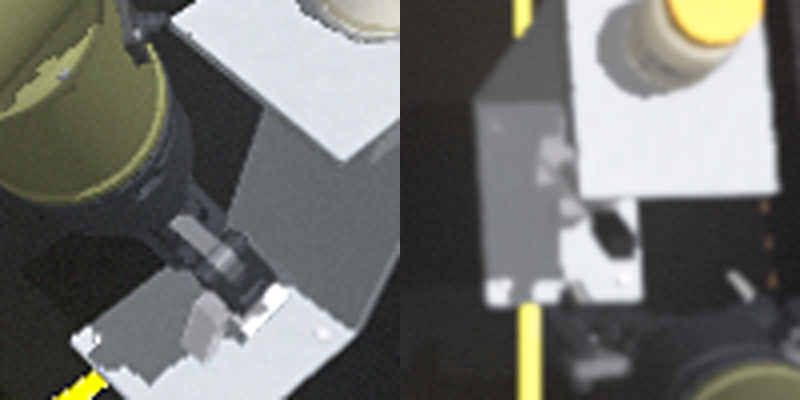

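```bash
python3 - <<'E'
from h import *
s=get_state(); R=Ro.from_rotvec(s['eef_rot']).as_matrix(); p=s['eef_pos']
for sg in(-1,1):
  q=[p-.013*R[:,2]+sg*.0425*R[:,0], p-.06*R[:,2]+sg*.05*R[:,0]]
  print('top',proj('top',q).round(0).tolist(),'crop',(proj('top',q)*4-[4*322-400,4*115]).round(0).tolist(), 'scene crop',(proj('scene',q)*4-[4*294,4*190]).round(0).tolist())
E
```

```text
top [[366.0, 188.0], [367.0, 196.0]] crop [[576.0, 293.0], [582.0, 326.0]] scene crop [[97.0, 152.0], [63.0, 116.0]]
top [[402.0, 187.0], [412.0, 195.0]] crop [[721.0, 288.0], [759.0, 320.0]] scene crop [[222.0, 264.0], [216.0, 255.0]]
```

```bash
python3 -m crank '[{"linear":[0,-1,15],"turn":[0.002,0,0],"claw":1},{"linear":[0,-1,30],"turn":[0.002,0,0],"claw":1},{"linear":[0,-1,45],"turn":[0.002,0,0],"claw":1},{"linear":[0,-1,58],"turn":[0.002,0,0],"claw":1},{"linear":[0,-1,70],"turn":[0.002,0,0],"claw":1},{"linear":[0,-1,82],"turn":[0.002,0,0],"claw":1},{"linear":[0,-1,92],"turn":[0.002,0,0],"claw":1},{"linear":[0,-1,99],"turn":[0.002,0,0],"claw":1},{"linear":[0,-1,99],"turn":[0.002,0,0],"claw":0.5},{"linear":[0,-1,99],"turn":[0.002,0,0],"claw":0.5},{"linear":[0,-1,99],"turn":[0.002,0,0],"claw":0.5}]' 60 && python3 - <<'E'
from h import *
rel(GRIP+.019*ZT,RG)
p,d=cap('scene');u,v=344,240; a=cv2.resize(p[v-40:v+60,u-50:u+50,::-1],(400,400),interpolation=2)
p,d=cap('top');u,v=372,165;b=cv2.resize(p[v-50:v+50,u-50:u+50,::-1],(400,400),interpolation=2)
cv2.imwrite('pics/at.png',np.hstack([a,b]))
E
```

```text
time: 3.7
eef_pos: [0.603, -0.3534, 0.1323]
eef_rot: [-1.97, 1.87, -0.503]
wrist_force: [0.4, -0.4, -0.1]
gripper_width: 0.515
linear [1.6 1.4 1.2] turn [-0.002   0.0011  0.0022]
```

View pics/at.png

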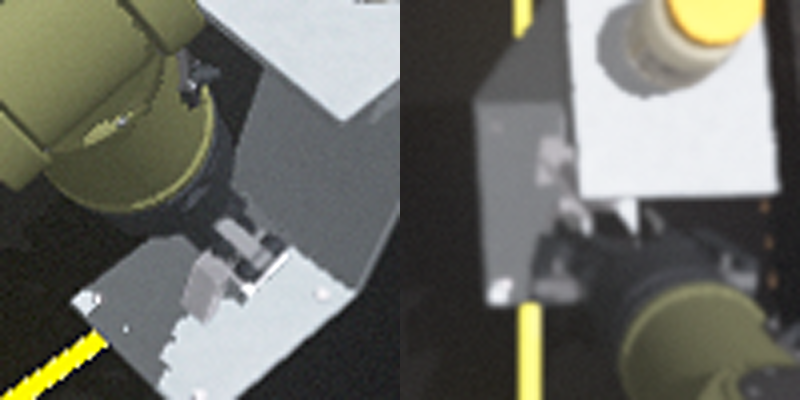

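The fingers straddle the handle and the wrist force is near zero, so I'm closing.

```bash
python3 -m crank '[{"linear":[1.5,1,1],"turn":[0,0,0],"claw":0.4},{"linear":[1.5,1,1],"turn":[0,0,0],"claw":0.25},{"linear":[1.5,1,1],"turn":[0,0,0],"claw":0},{"linear":[1.5,1,1],"turn":[0,0,0],"claw":0},{"linear":[1.5,1,1],"turn":[0,0,0],"claw":0},{"linear":[1.5,1,1],"turn":[0,0,0],"claw":0},{"linear":[1.5,1,1],"turn":[0,0,0],"claw":0}]' 60; python3 - <<'E'
from h import *
s=get_state(); np.savez('home.npz',p=s['eef_pos'],r=s['eef_rot']); print(s['eef_pos'].round(4),s['eef_rot'].round(4)); rel(GRIP+.019*ZT,RG)
E
```

```text
time: 4.5
eef_pos: [0.6027, -0.3552, 0.1312]
eef_rot: [-1.97, 1.87, -0.504]
wrist_force: [-2.3, -1.1, 3.7]
gripper_width: 0.2
[ 0.6027 -0.3552  0.1312] [-1.9701  1.8702 -0.5042]
linear [-0.2  0.5  0.5] turn [-0.0023  0.0004  0.0022]
```

```bash
python3 -m crank '[{"linear":[0,-1,-5],"turn":[0,0,0],"claw":0},{"linear":[0,-1,-15],"turn":[0,0,0],"claw":0},{"linear":[0,-1,-30],"turn":[0,0,0],"claw":0},{"linear":[0,-1,-45],"turn":[0,0,0],"claw":0},{"linear":[0,-1,-60],"turn":[0,0,0],"claw":0},{"linear":[0,-1,-75],"turn":[0,0,0],"claw":0},{"linear":[0,-1,-90],"turn":[0,0,0],"claw":0},{"linear":[0,-1,-105],"turn":[0,0,0],"claw":0},{"linear":[0,-1,-120],"turn":[0,0,0],"claw":0},{"linear":[0,-1,-135],"turn":[0,0,0],"claw":0},{"linear":[0,-1,-150],"turn":[0,0,0],"claw":0},{"linear":[0,-1,-150],"turn":[0,0,0],"claw":0}]' 60; python3 - <<'E'
from h import *
s=get_state();R=Ro.from_rotvec(s['eef_rot']).as_matrix()
print(s['q'].round(2))
C=np.array([.4764,-.0596,.055])
rel([.48,-.25,.29],RV); 
rel([C[0],C[1],.055+.05+.116],RV,np.array([.48,-.25,.29]),RV)
ims=[]
for n in('scene','top'):
    t=proj(n,[s['eef_pos']+.116*R[:,2]])[0]; p,d=cap(n); print(n,t); u,v=t.astype(int); ims.append(cv2.resize(p[v-60:v+40,u-50:u+50,::-1],(400,400),interpolation=2))
# beads crop from top
c=proj('top',[[*C]])[0].astype(int); print('C px',c); ims.append(cv2.resize(p[c[1]-33:c[1]+33,c[0]-33:c[0]+33,::-1],(400,400),interpolation=2))
out=np.hstack(ims); cv2.imwrite('pics/out.png',cv2.resize(out,(798,266)))
cv2.imwrite('pics/out.png',np.vstack([np.hstack([cv2.resize(i,(300,300)) for i in ims[:2]]),np.hstack([cv2.resize(ims[2],(300,300))]+[np.zeros((300,300,3),np.uint8)])]))
E
```

```text
time: 5.7
eef_pos: [0.5277, -0.3603, 0.2639]
eef_rot: [-1.969, 1.871, -0.509]
wrist_force: [0.3, -0.4, -0.2]
gripper_width: 0.203
[ 0.42  0.37  0.49  1.84 -0.85  0.81 -0.11]
linear [-112.5   23.   -44. ] turn [-0.5281 -0.0029  0.0014]
linear [-190.3   -5.9   69. ] turn [0. 0. 0.]
scene [342.83414014 250.36877981]
top [377.63473138 175.25492123]
C px [255 220]
```

View pics/out.png

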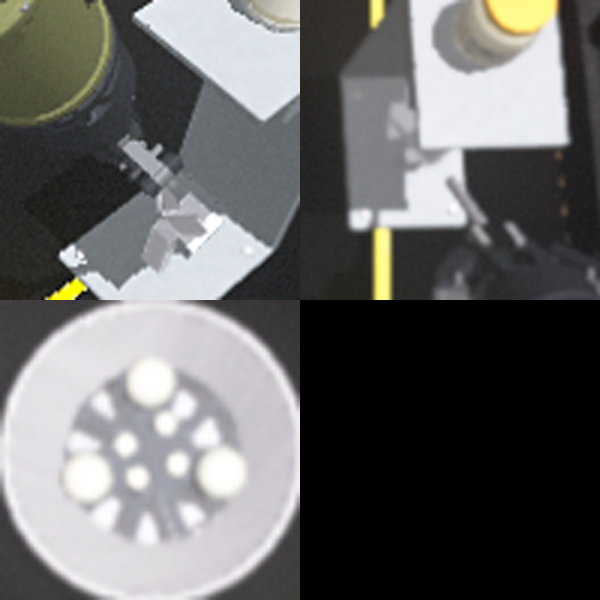

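The rod is held in the fingers. Its tip shows at top px (378,176) against a predicted (377.6,175.3). The small beads lie around a free middle spot at about r = 15 mm, and the big ones are at r = 36 mm.

```bash
python3 -m crank '[{"linear":[-28,6,-11],"turn":[-0.13,0,0],"claw":0},{"linear":[-56,12,-22],"turn":[-0.264,-0.001,0],"claw":0},{"linear":[-84,18,-33],"turn":[-0.4,-0.002,0.001],"claw":0},{"linear":[-112,23,-44],"turn":[-0.528,-0.003,0.001],"claw":0},{"linear":[-112,23,-44],"turn":[-0.528,-0.003,0.001],"claw":0}]' 60; python3 - <<'E'
from h import *
rel([.4768,-.0592,.221],RV)
E
```

```text
time: 6.3
eef_pos: [0.4843, -0.2431, 0.2871]
eef_rot: [2.289, -2.15, -0.011]
wrist_force: [1.5, 0.7, -1.2]
gripper_width: 0.199
linear [-183.7   -4.4   66.9] turn [0.0059 0.0045 0.0129]
```

```bash
python3 -m crank '[{"linear":[-35,-1,0],"turn":[0.006,0.004,0.013],"claw":0},{"linear":[-75,-2,0],"turn":[0.006,0.004,0.013],"claw":0},{"linear":[-115,-3,10],"turn":[0.006,0.004,0.013],"claw":0},{"linear":[-155,-4,30],"turn":[0.006,0.004,0.013],"claw":0},{"linear":[-184,-4,50],"turn":[0.006,0.004,0.013],"claw":0},{"linear":[-184,-4,67],"turn":[0.006,0.004,0.013],"claw":0},{"linear":[-184,-4,67],"turn":[0.006,0.004,0.013],"claw":0},{"linear":[-184,-4,67],"turn":[0.006,0.004,0.013],"claw":0}]' 60; python3 - <<'E'
from h import *
s=get_state();R=Ro.from_rotvec(s['eef_rot']).as_matrix(); print(s['eef_pos'].round(4), R[:,2].round(4))
rel([.4768,-.0592,.221],RV)
ims=[]
for n in('scene','top'):
    t=proj(n,[s['eef_pos']+.116*R[:,2]])[0]; p,d=cap(n); print(n,'tip',t.round(1),'C',proj(n,[[.4768,-.0592,.0615]])[0].round(1)); u,v=proj(n,[[.4768,-.0592,.07]])[0].astype(int); print('crop orig',u-40,v-40); ims.append(cv2.resize(p[v-40:v+40,u-40:u+40,::-1],(400,400),interpolation=2))
cv2.imwrite('pics/over.png',np.hstack(ims))
E
```

```text
time: 7.1
eef_pos: [0.4764, -0.0596, 0.2209]
eef_rot: [2.275, -2.167, -0.001]
wrist_force: [0.7, -0.5, -0.5]
gripper_width: 0.205
[ 0.4764 -0.0596  0.2209] [-4.e-04  1.e-04 -1.e+00]
linear [-0.4 -0.4 -0.1] turn [ 0.0004  0.0001 -0.001 ]
scene tip [223.9 202.6] C [224.7 213.2]
crop orig 184 171
top tip [255.3 219.4] C [255.4 220.4]
crop orig 215 180
```

View pics/over.png

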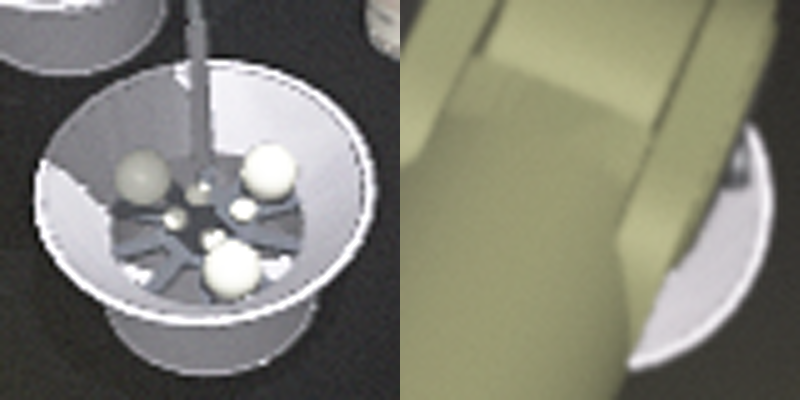

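The scene view shows the tip at (224,204), over the free middle of the four small beads, whose mean is at (225.5,214). Lowering now.

```bash
python3 -m crank '[{"linear":[-0.2,0,12],"turn":[0,0,0],"claw":0},{"linear":[-0.2,0,24],"turn":[0,0,0],"claw":0},{"linear":[-0.2,0,34],"turn":[0,0,0],"claw":0},{"linear":[-0.2,0,41],"turn":[0,0,0],"claw":0},{"linear":[-0.2,0,45],"turn":[0,0,0],"claw":0},{"linear":[-0.2,0,45],"turn":[0,0,0],"claw":0},{"linear":[-0.2,0,46.5],"turn":[0,0,0],"claw":0},{"linear":[-0.2,0,46.5],"turn":[0,0,0],"claw":0}]' 60; cat > sp.py <<'E'
from h import *
import sys
# rows for a spiral about the centre: start angle(deg), step, r start, r end, n ; z target for TCP
a0,st,r0,r1,n,zt=map(float,sys.argv[1:7])
s=get_state(); R=Ro.from_rotvec(s['eef_rot']).as_matrix(); p=s['eef_pos']
C=np.array([.4766,-.0594,zt]); print(p.round(4), 'off',((R.T@(p-C))*1000).round(1),'F',s['wrist_force'].round(1),'turn',Ro.from_matrix(R.T@RV).as_rotvec().round(3))
for i in range(1,int(n)+1):
    r=r0+(r1-r0)*i/n; t=np.deg2rad(a0+st*i)
    q=C+(RV[:,0]*np.cos(t)+RV[:,1]*np.sin(t))*r/1000
    print((R.T@(q-p)*1000).round(0).astype(int).tolist(), end=' ')
E
python3 sp.py 0 30 4 16 12 .1745
```

```text
time: 8.0
eef_pos: [0.4772, -0.0599, 0.1753]
eef_rot: [-2.273, 2.167, -0.002]
wrist_force: [-0.6, 0.3, -0.5]
gripper_width: 0.201
[ 0.4772 -0.0599  0.1753] off [ 0.5 -0.5 -0.8] F [-0.6  0.3 -0.5] turn [-0.002  0.    -0.002]
[4, 3, 1] [3, 6, 1] [0, 8, 1] [-4, 7, 1] [-8, 5, 1] [-10, 1, 1] [-10, -5, 1] [-7, -10, 1] [-1, -12, 1] [6, -12, 1] [12, -7, 1] [16, 1, 1]
```

```bash
python3 -m crank '[{"linear":[4,3,1],"turn":[0,0,0],"claw":0},{"linear":[3,6,1],"turn":[0,0,0],"claw":0},{"linear":[0,8,1],"turn":[0,0,0],"claw":0},{"linear":[-4,7,1],"turn":[0,0,0],"claw":0},{"linear":[-8,5,1],"turn":[0,0,0],"claw":0},{"linear":[-10,1,1],"turn":[0,0,0],"claw":0},{"linear":[-10,-5,1],"turn":[0,0,0],"claw":0},{"linear":[-7,-10,1],"turn":[0,0,0],"claw":0},{"linear":[-1,-12,1],"turn":[0,0,0],"claw":0},{"linear":[6,-12,1],"turn":[0,0,0],"claw":0},{"linear":[12,-7,1],"turn":[0,0,0],"claw":0},{"linear":[16,1,1],"turn":[0,0,0],"claw":0}]' 60; python3 sp.py 0 30 16 30 12 .1745
```

```text
time: 9.2
eef_pos: [0.4764, -0.0772, 0.1742]
eef_rot: [-2.272, 2.168, -0.002]
wrist_force: [0.5, -0.4, -1.0]
gripper_width: 0.203
[ 0.4764 -0.0772  0.1742] off [17.7  1.   0.3] F [ 0.5 -0.4 -1. ] turn [-0.002 -0.001 -0.003]
[-3, 7, 0] [-9, 15, 0] [-18, 18, 0] [-28, 17, 0] [-37, 10, 0] [-41, -1, 0] [-39, -13, 0] [-30, -23, 0] [-18, -28, 0] [-4, -25, 0] [7, -16, 0] [12, -1, 0]
```

```bash
python3 -m crank '[{"linear":[-3,7,0],"turn":[0,0,0],"claw":0},{"linear":[-9,15,0],"turn":[0,0,0],"claw":0},{"linear":[-18,18,0],"turn":[0,0,0],"claw":0},{"linear":[-28,17,0],"turn":[0,0,0],"claw":0},{"linear":[-37,10,0],"turn":[0,0,0],"claw":0},{"linear":[-41,-1,0],"turn":[0,0,0],"claw":0},{"linear":[-39,-13,0],"turn":[0,0,0],"claw":0},{"linear":[-30,-23,0],"turn":[0,0,0],"claw":0},{"linear":[-18,-28,0],"turn":[0,0,0],"claw":0},{"linear":[-4,-25,0],"turn":[0,0,0],"claw":0},{"linear":[7,-16,0],"turn":[0,0,0],"claw":0},{"linear":[12,-1,0],"turn":[0,0,0],"claw":0}]' 60; python3 sp.py 0 20 30 35 12 .1745
python3 - <<'E'
from h import *
p,d=cap('scene'); cv2.imwrite('pics/st1.png',cv2.resize(p[171:251,184:264,::-1],(400,400),interpolation=2))
E
```

```text
time: 10.4
eef_pos: [0.4773, -0.092, 0.1743]
eef_rot: [-2.269, 2.172, -0.005]
wrist_force: [-0.4, 0.6, -1.1]
gripper_width: 0.206
[ 0.4773 -0.092   0.1743] off [32.6  0.7  0.3] F [-0.4  0.6 -1.1] turn [-0.002 -0.002 -0.006]
[-4, 10, 0] [-9, 19, 0] [-17, 26, 0] [-27, 30, 0] [-38, 31, 0] [-49, 28, 0] [-58, 21, 0] [-64, 11, 0] [-66, -1, 0] [-65, -12, 0] [-59, -23, 0] [-50, -31, 0]
```

View pics/st1.png

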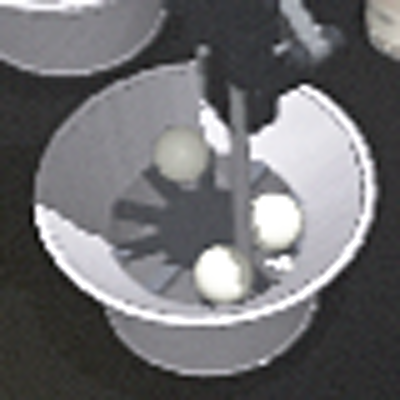

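The centre disc is clear. All three big beads are still in the sieve, and something bright at (278,262) may be a small bead or a window. Continuing the turns on the outer part.

```bash
python3 -m crank '[{"linear":[-4,10,0],"turn":[0,0,0],"claw":0},{"linear":[-9,19,0],"turn":[0,0,0],"claw":0},{"linear":[-17,26,0],"turn":[0,0,0],"claw":0},{"linear":[-27,30,0],"turn":[0,0,0],"claw":0},{"linear":[-38,31,0],"turn":[0,0,0],"claw":0},{"linear":[-49,28,0],"turn":[0,0,0],"claw":0},{"linear":[-58,21,0],"turn":[0,0,0],"claw":0},{"linear":[-64,11,0],"turn":[0,0,0],"claw":0},{"linear":[-66,-1,0],"turn":[0,0,0],"claw":0},{"linear":[-65,-12,0],"turn":[0,0,0],"claw":0},{"linear":[-59,-23,0],"turn":[0,0,0],"claw":0},{"linear":[-50,-31,0],"turn":[0,0,0],"claw":0}]' 60; python3 sp.py 240 20 35 38 12 .1745
```

```text
time: 11.65
eef_pos: [0.5042, -0.0421, 0.174]
eef_rot: [2.267, -2.174, 0.001]
wrist_force: [-0.9, -0.4, -1.0]
gripper_width: 0.205
[ 0.5042 -0.0421  0.174 ] off [-16.2 -28.3   0.4] F [-0.9 -0.4 -1. ] turn [ 0.    -0.001 -0.008]
[10, -6, 0] [22, -7, 0] [34, -3, 0] [44, 5, 0] [50, 16, 0] [53, 28, 0] [51, 41, 0] [45, 52, 0] [35, 60, 0] [23, 65, 0] [10, 65, 0] [-3, 61, 0]
```

```bash
python3 -m crank '[{"linear":[10,-6,0],"turn":[0,0,0],"claw":0},{"linear":[22,-7,0],"turn":[0,0,0],"claw":0},{"linear":[34,-3,0],"turn":[0,0,0],"claw":0},{"linear":[44,5,0],"turn":[0,0,0],"claw":0},{"linear":[50,16,0],"turn":[0,0,0],"claw":0},{"linear":[53,28,0],"turn":[0,0,0],"claw":0},{"linear":[51,41,0],"turn":[0,0,0],"claw":0},{"linear":[45,52,0],"turn":[0,0,0],"claw":0},{"linear":[35,60,0],"turn":[0,0,0],"claw":0},{"linear":[23,65,0],"turn":[0,0,0],"claw":0},{"linear":[10,65,0],"turn":[0,0,0],"claw":0},{"linear":[-3,61,0],"turn":[0,0,0],"claw":0}]' 60; python3 sp.py 120 20 38 38 12 .1745
```

```text
time: 12.85
eef_pos: [0.4422, -0.0401, 0.1741]
eef_rot: [2.268, -2.173, -0.0]
wrist_force: [2.1, -0.5, -1.5]
gripper_width: 0.199
[ 0.4422 -0.0401  0.1741] off [-20.8  33.5   0.4] F [ 2.1 -0.5 -1.5] turn [ 0.001 -0.    -0.007]
[-8, -9, 0] [-15, -20, 0] [-17, -33, 0] [-15, -46, 0] [-8, -58, 0] [2, -66, 0] [14, -71, 0] [27, -71, 0] [40, -67, 0] [50, -58, 0] [56, -47, 0] [59, -34, 0]
```

```bash
python3 -m crank '[{"linear":[-8,-9,0],"turn":[0,0,0],"claw":0},{"linear":[-15,-20,0],"turn":[0,0,0],"claw":0},{"linear":[-17,-33,0],"turn":[0,0,0],"claw":0},{"linear":[-15,-46,0],"turn":[0,0,0],"claw":0},{"linear":[-8,-58,0],"turn":[0,0,0],"claw":0},{"linear":[2,-66,0],"turn":[0,0,0],"claw":0},{"linear":[14,-71,0],"turn":[0,0,0],"claw":0},{"linear":[27,-71,0],"turn":[0,0,0],"claw":0},{"linear":[40,-67,0],"turn":[0,0,0],"claw":0},{"linear":[50,-58,0],"turn":[0,0,0],"claw":0},{"linear":[56,-47,0],"turn":[0,0,0],"claw":0},{"linear":[59,-34,0],"turn":[0,0,0],"claw":0}]' 60; python3 sp.py 0 20 38 38 12 .1745
python3 - <<'E'
from h import *
p,d=cap('scene'); cv2.imwrite('pics/st2.png',cv2.resize(p[171:251,184:264,::-1],(400,400),interpolation=2))
E
```

```text
time: 14.05
eef_pos: [0.4774, -0.0985, 0.1743]
eef_rot: [2.267, -2.175, 0.0]
wrist_force: [-0.1, -0.5, -1.1]
gripper_width: 0.202
[ 0.4774 -0.0985  0.1743] off [39.1  0.8  0.2] F [-0.1 -0.5 -1.1] turn [ 0.    -0.    -0.008]
[-3, 12, 0] [-10, 23, 0] [-20, 32, 0] [-32, 37, 0] [-45, 37, 0] [-58, 32, 0] [-68, 24, 0] [-75, 13, 0] [-77, 0, 0] [-75, -13, 0] [-68, -25, 0] [-58, -34, 0]
```

View pics/st2.png

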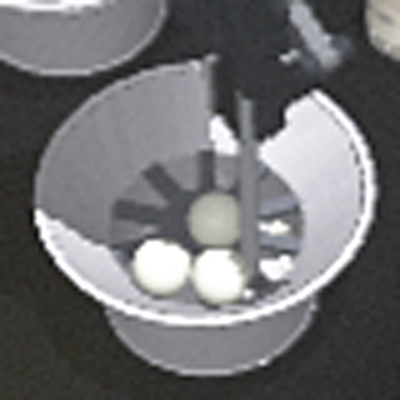

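```bash
python3 -m crank '[{"linear":[-3,12,0],"turn":[0,0,0],"claw":0},{"linear":[-10,23,0],"turn":[0,0,0],"claw":0},{"linear":[-20,32,0],"turn":[0,0,0],"claw":0},{"linear":[-32,37,0],"turn":[0,0,0],"claw":0},{"linear":[-45,37,0],"turn":[0,0,0],"claw":0},{"linear":[-58,32,0],"turn":[0,0,0],"claw":0},{"linear":[-68,24,0],"turn":[0,0,0],"claw":0},{"linear":[-75,13,0],"turn":[0,0,0],"claw":0},{"linear":[-77,0,0],"turn":[0,0,0],"claw":0},{"linear":[-75,-13,0],"turn":[0,0,0],"claw":0},{"linear":[-68,-25,0],"turn":[0,0,0],"claw":0},{"linear":[-58,-34,0],"turn":[0,0,0],"claw":0}]' 60; python3 sp.py 240 20 38 0 6 .1745; python3 - <<'E'
from h import *
h=np.load('home.npz'); RH=Ro.from_rotvec(h['r']).as_matrix()
rel([.4766,-.0594,.235],RV); rel([.48,-.25,.29],RV); 
E
```

```text
time: 15.3
eef_pos: [0.5083, -0.0396, 0.1739]
eef_rot: [2.266, -2.174, -0.002]
wrist_force: [-1.3, 1.3, 0.2]
gripper_width: 0.2
[ 0.5083 -0.0396  0.1739] off [-18.5 -32.5   0.6] F [-1.3  1.3  0.2] turn [ 0.002 -0.    -0.009]
[13, 1, -1] [23, 8, -1] [28, 16, -1] [28, 24, -1] [24, 30, -1] [19, 33, -1] linear [ 18.5  32.7 -61.1] turn [ 0.002  -0.0001 -0.0085]
linear [ 209.1   37.2 -116. ] turn [ 0.002  -0.0001 -0.0085]
```

```bash
python3 -m crank '[{"linear":[4,6,-15],"turn":[0,0,0],"claw":0},{"linear":[10,15,-40],"turn":[0,0,0],"claw":0},{"linear":[18,30,-70],"turn":[0,0,-0.008],"claw":0},{"linear":[20,33,-105],"turn":[0,0,-0.008],"claw":0},{"linear":[50,34,-116],"turn":[0,0,-0.008],"claw":0},{"linear":[90,35,-116],"turn":[0,0,-0.008],"claw":0},{"linear":[130,36,-116],"turn":[0,0,-0.008],"claw":0},{"linear":[170,37,-116],"turn":[0,0,-0.008],"claw":0},{"linear":[209,37,-116],"turn":[0,0,-0.008],"claw":0},{"linear":[209,37,-116],"turn":[0,0,-0.008],"claw":0}]' 60; python3 - <<'E'
from h import *
h=np.load('home.npz'); RH=Ro.from_rotvec(h['r']).as_matrix()
print(get_state()['eef_pos']); rel(h['p']-.15*RH[:,2]-.001*RH[:,1],RH)
p,d=cap('top'); a=cv2.resize(p[190:250,225:285,::-1],(400,400),interpolation=2)
p2,d2=cap('scene'); b=cv2.resize(p2[171:251,184:264,::-1],(400,400),interpolation=2)
cv2.imwrite('pics/aft.png',np.hstack([a,b]))
E
```

```text
time: 16.3
eef_pos: [0.4788, -0.2572, 0.2902]
eef_rot: [2.262, -2.172, 0.003]
wrist_force: [-0.5, -0.5, -0.8]
gripper_width: 0.204
[ 0.47878086 -0.25716197  0.29023333]
linear [103.6 -45.5  29.2] turn [ 0.5285 -0.0071 -0.01  ]
```

View pics/aft.png

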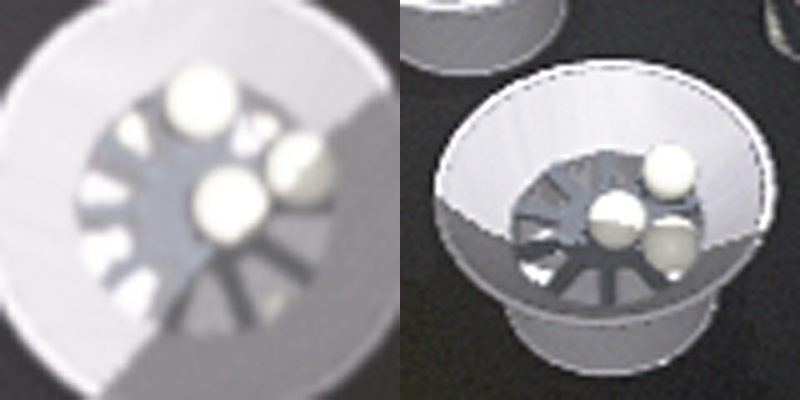

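Three big beads are on the screen. There are possible small beads inside windows at top crop (262,125), (272,300) and (130,130), so I'll check their heights with the depth image.

```bash
python3 - <<'E'
from h import *
z=np.load('top.npz'); W=world('top',z['d']); zz=(W[...,2]*1000).round(0).astype(int)
np.set_printoptions(linewidth=250)
print('cols 235..276'); 
for v in range(198,241): print(v,' '.join('%3d'%k for k in zz[v,235:277]))
E
```

```text
cols 235..276
198  79  80  76  76  74  74  72  74  73  69  72  66  65  64  63  62  65  60  64  62  63  67  63  64  65  62  63  63  66  65  67  65  70  71  76  71  73  78 1257  79  79  86
199  78  76  76  78  73  72  69  69  68  70  68  61  64  60  63  62  63  64  73  77  78  75  57  61  59  59  63  61  65  68  64  67  69  69  73  69  74  73  75  78  81  81
200  79  82  73  72  73  72  72  70  66  64  62  63  57  61  60  62  77  76  79  82  80  79  81  74  59  58  63  61  58  62  63  60  62  66  68  68  68  74  74  72  78  81
201  80  76  73  70  74  69  70  61  61  62  60  59  61  59  62  70  78  79  78  84  80  81  82  78  73  61  56  64  59  61  58  63  64  66  67  68  74  72  77  74  78  80
202  76  74  70  73  66  64  64  62  59  59  62  58  57  56  54  73  78  81  84  78  84  84  80  79  75  52  56  62  57  58  56  59  57  61  65  64  68  72  69  77  76  78
203  72  73  67  69  69  64  61  64  62  57  57  55  60  54  72  80  80  84  85  86  86  84  78  85  78  68  56  17  51  59  54  59  58  62  65  68  67  67  67  66  68  72
204  74  72  66  65  65  65  62 1257  56  54  53  22 
[... 5620 characters left out ...]
69  70  74
237  71  71  70  69  64  60  65  62  62  58  57   5   2   5  56  60  55  57   4   9   6   4   5   5   5  58  54  53  55   3  56 1257  58  62  62  64 1257  65  65  70  75  76
238  75  74  68  69  70  65  62  63  60  63  59  57  55  52  54  59  55   4   4   2   2  10   7   3   2  53  55  56  52  55  60  56  58  61  62  64  70  72  73  71  74  76
239  74  75  76  69  63  65  68  63  67  62  61  61  60  58  54  59  55   1   1   4   6   3   5   4  55  55  55  56  57  61  62  59  67  67  65  67  68  70  71  73  77  78
240  78  78  73  74  69  75  69  67  63  63  63  59  62  61  59  58  56  61  57  57  55  58  58  58  62  55  53  60  60  60  60  65  66  69  65  69  70  72  76  80  75  81
```

Depth shows three small beads in the pan (tops at about 17 mm) and none on the screen; the big-bead tops are at about 85 mm. I'll look for the fourth with the scene camera's depth, and check the worktop for anything stray.

```bash
python3 - <<'E'
from h import *
z=np.load('scene.npz'); W=world('scene',z['d']); C=np.array([.4756,-.0608])
dz=.0017
rr=np.hypot(W[...,0]-C[0],W[...,1]-C[1]); k=(rr<.054)&(W[...,2]>.006)&(W[...,2]<.04)&(z['d']>0)
nl,lab,st,ce=cv2.connectedComponentsWithStats(k.astype(np.uint8),connectivity=8)
for i in range(1,nl):
    P=W[lab==i]; print(st[i][4],ce[i].round(1),(P.mean(0)*1000).round(0),'off',((P.mean(0)[:2]-C)*1000).round(0),'zr',(P[:,2].min()*1000).round(),(P[:,2].max()*1000).round(),'col',z['p'][lab==i].mean(0).round())
# stray search: objects low on worktop 6..20mm, new vs. initial top picture
t=np.load('top.npz'); p=t['p'].astype(int); o=cv2.resize(cv2.imread('pics/top0.png')[...,::-1],(512,384),interpolation=cv2.INTER_AREA).astype(int)
df=(abs(p-o).max(-1)>60).astype(np.uint8); nl,lab,st,ce=cv2.connectedComponentsWithStats(df)
for i in range(1,nl):
    if st[i][4]>8: print('chg',st[i],ce[i].round())
E
```

```text
17 [220.3 205.8] [492. -12.  33.] off [17. 49.] zr 21.0 40.0 col [146. 146. 153.]
21 [228.8 205.7] [512. -23.  31.] off [37. 38.] zr 19.0 40.0 col [135. 135. 141.]
23 [213.3 209.7] [471.  -9.  28.] off [-4. 52.] zr 11.0 40.0 col [130. 129. 135.]
5 [233.8 210.6] [521. -34.  14.] off [45. 27.] zr 10.0 17.0 col [116. 116. 122.]
12 [242.7 215. ] [527. -67.  25.] off [52. -7.] zr 17.0 37.0 col [126. 125. 129.]
21 [208.  216.8] [450. -15.  20.] off [-26.  45.] zr 7.0 39.0 col [133. 132. 138.]
1 [216. 223.] [461. -36.   6.] off [-15.  24.] zr 6.0 6.0 col [123. 123. 127.]
1 [209. 224.] [444. -29.   7.] off [-32.  32.] zr 7.0 7.0 col [254. 253. 255.]
2 [239.5 225.5] [507. -82.  10.] off [ 31. -21.] zr 7.0 13.0 col [194. 194. 198.]
1 [213. 226.] [449. -40.   6.] off [-26.  21.] zr 6.0 6.0 col [241. 241. 246.]
1 [218. 228.] [456. -54.   7.] off [-19.   7.] zr 7.0 7.0 col [131. 130. 132.]
1 [231. 228.] [485. -74.   6.] off [  9. -13.] zr 6.0 6.0 col [135. 134. 139.]
3 [219.3 230.7] [454. -64.   8.] off [-21.  -3.] zr 6.0 9.0 col [127. 126. 132.]
1 [226. 237.] [ 449. -106.   33.] off [-27. -46.] 
[... 367 characters left out ...]
]
chg [256 192 109 100 753] [323. 267.]
chg [ 283  194   69   91 3126] [329. 252.]
chg [264 207   9   9  40] [268. 211.]
chg [284 206   4   9  13] [286. 210.]
chg [254 216  11  10  66] [259. 220.]
chg [285 218   4  17  20] [287. 226.]
chg [266 220  10  11  89] [271. 225.]
chg [238 222   7   3  13] [241. 223.]
chg [262 233   4   4  11] [263. 234.]
chg [241 235  43  19 269] [256. 246.]
chg [ 291  290   69   38 1272] [327. 303.]
chg [272 301  46  51 965] [297. 329.]
chg [285 300   5   3   9] [287. 301.]
chg [237 307  22   8 103] [247. 311.]
chg [ 172  339  119   45 2914] [233. 358.]
chg [321 344   6   4  16] [323. 345.]
chg [132 361  35  23 395] [150. 375.]
chg [203 372  42  12 326] [225. 379.]
```

No stray bead is visible, and nothing small could hide on the screen under a big bead. The fourth is most likely in the pan under the solid disc, and I'll re-check once the arm is clear. Now returning the rod.

```bash
python3 -m crank '[{"linear":[20,-10,5],"turn":[0.13,-0.002,-0.002],"claw":0},{"linear":[40,-22,10],"turn":[0.26,-0.004,-0.004],"claw":0},{"linear":[62,-34,16],"turn":[0.4,-0.006,-0.007],"claw":0},{"linear":[83,-45,23],"turn":[0.529,-0.007,-0.01],"claw":0},{"linear":[103.5,-45.5,29],"turn":[0.529,-0.007,-0.01],"claw":0},{"linear":[103.5,-45.5,29],"turn":[0.529,-0.007,-0.01],"claw":0},{"linear":[103.5,-45.5,29],"turn":[0.529,-0.007,-0.01],"claw":0},{"linear":[103.5,-45.5,29],"turn":[0.529,-0.007,-0.01],"claw":0}]' 60; python3 - <<'E'
from h import *
h=np.load('home.npz'); RH=Ro.from_rotvec(h['r']).as_matrix()
rel(h['p']-.15*RH[:,2]-.001*RH[:,1],RH); rel(h['p']-.0015*RH[:,1],RH); rel(h['p'],RH)
E
```

```text
time: 17.2
eef_pos: [0.531, -0.3513, 0.2608]
eef_rot: [-1.974, 1.861, -0.497]
wrist_force: [0.0, 1.1, -0.6]
gripper_width: 0.199
linear [ 7.5  2.4 -2.1] turn [-0.0005  0.0082  0.0046]
linear [  8.8   2.  147.9] turn [-0.0005  0.0082  0.0046]
linear [  8.8   3.5 147.9] turn [-0.0005  0.0082  0.0046]
```

```bash
python3 -m crank '[{"linear":[7.6,2,0],"turn":[0,0.008,0.005],"claw":0},{"linear":[7.7,2,0],"turn":[0,0.008,0.005],"claw":0},{"linear":[7.7,2,5],"turn":[0,0.008,0.005],"claw":0},{"linear":[7.8,2,10],"turn":[0,0.008,0.005],"claw":0},{"linear":[7.8,2,15],"turn":[0,0.008,0.005],"claw":0},{"linear":[7.8,2,15],"turn":[0,0.008,0.005],"claw":0},{"linear":[7.8,2,15],"turn":[0,0.008,0.005],"claw":0}]' 60; python3 - <<'E'
from h import *
h=np.load('home.npz'); RH=Ro.from_rotvec(h['r']).as_matrix()
rel(h['p']-.0015*RH[:,1],RH); rel(h['p'],RH)
E
```

```text
time: 17.9
eef_pos: [0.5373, -0.3585, 0.2465]
eef_rot: [-1.969, 1.87, -0.503]
wrist_force: [1.1, -0.8, -0.4]
gripper_width: 0.201
linear [ 1.000e-01 -2.000e-01  1.326e+02] turn [-0.      0.0006 -0.0006]
linear [1.000e-01 1.300e+00 1.326e+02] turn [-0.      0.0006 -0.0006]
```

```bash
python3 -m crank '[{"linear":[0,0,10],"turn":[0,0,0],"claw":0},{"linear":[0,0,22],"turn":[0,0,0],"claw":0},{"linear":[0,0,34],"turn":[0,0,0],"claw":0},{"linear":[0,0,46],"turn":[0,0,0],"claw":0},{"linear":[0,0,58],"turn":[0,0,0],"claw":0},{"linear":[0,0,70],"turn":[0,0,0],"claw":0},{"linear":[0,0,82],"turn":[0,0,0],"claw":0},{"linear":[0,0,94],"turn":[0,0,0],"claw":0},{"linear":[0,0,106],"turn":[0,0,0],"claw":0},{"linear":[0,0,118],"turn":[0,0,0],"claw":0},{"linear":[0,0,126],"turn":[0,0,0],"claw":0},{"linear":[0,0,126],"turn":[0,0,0],"claw":0}]' 60; python3 - <<'E'
from h import *
h=np.load('home.npz'); RH=Ro.from_rotvec(h['r']).as_matrix(); rel(h['p'],RH)
E
```

```text
time: 19.1
eef_pos: [0.6007, -0.3548, 0.1362]
eef_rot: [-1.97, 1.87, -0.501]
wrist_force: [-0.2, 0.3, -0.5]
gripper_width: 0.199
linear [0.5 0.9 5.3] turn [ 0.001   0.0017 -0.0007]
```

```bash
python3 -m crank '[{"linear":[0.5,0.3,2],"turn":[0.001,0.002,0],"claw":0},{"linear":[0.5,0.6,4],"turn":[0.001,0.002,0],"claw":0},{"linear":[0.5,0.9,5],"turn":[0.001,0.002,0],"claw":0},{"linear":[0.5,0.9,5],"turn":[0.001,0.002,0],"claw":0},{"linear":[0.5,0.9,5],"turn":[0.001,0.002,0],"claw":0}]' 60; python3 - <<'E'
from h import *
h=np.load('home.npz'); RH=Ro.from_rotvec(h['r']).as_matrix(); rel(h['p'],RH)
E
```

```text
time: 19.6
eef_pos: [0.6025, -0.3553, 0.1317]
eef_rot: [-1.969, 1.871, -0.505]
wrist_force: [0.6, -1.1, -0.7]
gripper_width: 0.204
linear [-0.1  0.1  0.5] turn [-0.0003 -0.0005 -0.0006]
```

Back at the home pose. I'll open gradually, then back out along the axis.

```bash
python3 -m crank '[{"linear":[0,0,0],"turn":[0,0,0],"claw":0.25},{"linear":[0,0,0],"turn":[0,0,0],"claw":0.35},{"linear":[0,0,0],"turn":[0,0,0],"claw":0.5},{"linear":[0,0,0],"turn":[0,0,0],"claw":0.7},{"linear":[0,0,0],"turn":[0,0,0],"claw":0.8},{"linear":[0,0,0],"turn":[0,0,0],"claw":0.8},{"linear":[0,0,-15],"turn":[0,0,0],"claw":0.8},{"linear":[0,0,-35],"turn":[0,0,0],"claw":0.8},{"linear":[0,0,-60],"turn":[0,0,0],"claw":0.8},{"linear":[0,0,-90],"turn":[0,0,0],"claw":0.8},{"linear":[0,0,-120],"turn":[0,0,0],"claw":0.8},{"linear":[0,0,-150],"turn":[0,0,0],"claw":0.8}]' 20; python3 - <<'E'
from h import *
ims=[]
p,d=cap('scene'); W=world('scene',d); ims.append(p[190:290,294:394,::-1])
w=W[238:270,328:360].reshape(-1,3); c=p[238:270,328:360].reshape(-1,3)
H=w[(c.max(1)<75)&(w[:,2]>.09)&(w[:,2]<.2)&(w[:,1]<-.2)]; print('scene',len(H),H.min(0).round(4),H.max(0).round(4),H.mean(0).round(4))
p,d=cap('top'); W=world('top',d); ims.append(p[115:215,322:422,::-1])
w=W[158:182,366:386].reshape(-1,3); c=p[158:182,366:386].reshape(-1,3)
H=w[(c.max(1)<75)&(w[:,2]>.09)&(w[:,2]<.2)&(w[:,1]<-.2)]; print('top',len(H),H.min(0).round(4),H.max(0).round(4),H.mean(0).round(4))
ims.append(p[190:250,225:285,::-1])
b=cv2.resize(p[100:300,100:420,::-1],(396,248))
f=lambda i:cv2.resize(i,(266,266),interpolation=2)
cv2.imwrite('pics/fin.png',np.hstack([f(i) for i in ims]))
# pan beads from the top depth
C=[.4768,-.0592]; rr=np.hypot(W[...,0]-C[0],W[...,1]-C[1])
for lo,hi,nm in((.010,.03,'pan'),(.070,.1,'big')):
    k=(rr<(.055))&(W[...,2]>lo)&(W[...,2]<hi); nl,lab,st,ce=cv2.connectedComponentsWithStats(k.astype(np.uint8))
    print(nm,[(int(st[i][4]),((W[lab==i].mean(0)[:2]-C)*1000).round().tolist()) for i in range(1,nl) if st[i][4]>4])
E
```

```text
time: 20.8
eef_pos: [0.5257, -0.3592, 0.2633]
eef_rot: [-1.969, 1.872, -0.505]
wrist_force: [0.8, 0.1, -0.4]
gripper_width: 0.796
scene 3 [ 0.5771 -0.3612  0.1423] [ 0.5856 -0.3601  0.1569] [ 0.581  -0.3608  0.1502]
top 70 [ 0.5784 -0.3599  0.1369] [ 0.6089 -0.3445  0.1753] [ 0.5917 -0.3513  0.1616]
pan [(25, [37.0, 32.0]), (21, [39.0, -23.0]), (13, [-35.0, -27.0])]
big [(97, [41.0, 3.0]), (201, [7.0, -23.0])]
```

View pics/fin.png

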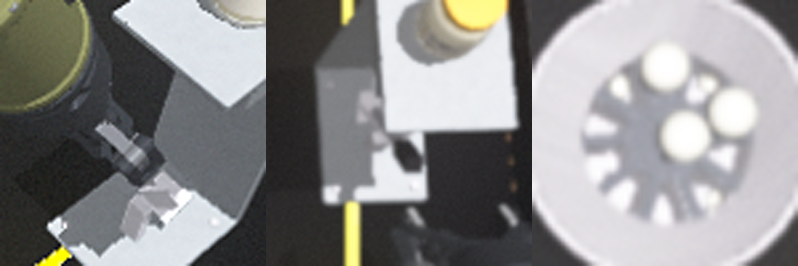

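The rod handle's mean is (0.5917,-0.3513,0.1616), against (0.5921,-0.3512,0.1611) at the start, so it is home. The view shows three small beads in the pan. I'll carve free space with both cameras to see where the fourth can and cannot be.

```bash
python3 - <<'E'
from h import *
cams={}
for n,off in(('top',np.array([.0004,.0008,.001])),('scene',np.array([-.0012,-.0014,-.0017]))):
    z=np.load(n+'.npz'); c=vision.camera_params(n); cams[n]=(z['d'],np.array(c['R']),np.array(c['t']),off)
g=np.random.default_rng(0).normal(size=(300,3)); g/=np.linalg.norm(g,axis=1)[:,None]
def thru(X):
    w=0
    for n,(d,R,t,off) in cams.items():
        S=X+off+.0045*g; cam=-R.T@t; S=S[((cam-X)@g.T)>0]
        px=proj(n,S).round().astype(int); dd=d[px[:,1],px[:,0]]; e=(S@R.T+t)[:,2]
        w=max(w,((dd>e+.009)&(dd>0)&(dd<2)).mean() if n=='top' else ((dd>e+.012)&(dd>0)&(dd<2)).mean(), ((abs(dd-e)>.004)&(dd>e)).mean() if n=='top' and X[2]>.05 else 0)
    return w
C=np.array([.4768,-.0592])
for nm,h,rm in(('screen',.0615,47),('half in window',.055,44),('pan',.0105,47)):
    out=[]
    for r in range(0,rm+1,3):
        for a in range(0,360,max(6,int(170/max(r,1)))) if r else [0]:
            X=np.array([*(C+r/1000*np.array([np.cos(np.deg2rad(a)),np.sin(np.deg2rad(a))])),h])
            if thru(X)<.15: out.append((r,a))
    print(nm,len(out),out[:60])
# stray bead on the worktop, and the clean sieve's beads
d=cams['top'][0]; W=world('top',d); k=((W[...,2]>.007)&(W[...,2]<.03)&(W[...,0]>.28)&(W[...,0]<.9)&(W[...,1]>-.3)&(W[...,1]<.5)).astype(np.uint8)
nl,lab,st,ce=cv2.connectedComponentsWithStats(k)
print([(int(st[i][4]),(W[lab==i].mean(0)*1000).round().tolist()) for i in range(1,nl) if st[i][4]>9])
o=cv2.imread('pics/top0.png'); p=cv2.imread('pics/top0.png')
p=cv2.resize(np.load('top.npz')['p'][...,::-1],(768,576)); print('clean sieve diff',abs(o[250:352,203:305].astype(int)-p[250:352,203:305]).max())
E
```

```text
screen 107 [(0, 0), (3, 0), (3, 168), (3, 224), (3, 280), (3, 336), (6, 0), (6, 196), (6, 224), (6, 252), (6, 280), (6, 308), (6, 336), (9, 0), (9, 216), (9, 234), (9, 252), (9, 270), (9, 288), (9, 306), (9, 324), (9, 342), (12, 224), (12, 238), (12, 252), (12, 266), (12, 280), (12, 294), (12, 308), (12, 322), (12, 336), (12, 350), (15, 231), (15, 242), (15, 253), (15, 264), (15, 275), (15, 286), (15, 297), (15, 308), (15, 319), (18, 243), (18, 252), (18, 261), (18, 270), (18, 279), (18, 288), (18, 297), (18, 306), (21, 264), (21, 272), (21, 280), (21, 288), (30, 294), (33, 0), (33, 6), (33, 12), (33, 282), (33, 288), (33, 294)]
half in window 153 [(0, 0), (3, 0), (3, 56), (3, 112), (3, 168), (3, 224), (3, 280), (3, 336), (6, 0), (6, 28), (6, 56), (6, 112), (6, 140), (6, 168), (6, 196), (6, 224), (6, 252), (6, 280), (6, 308), (6, 336), (9, 0), (9, 18), (9, 36), (9, 54), (9, 72), (9, 144), (9, 162), (9, 180), (9, 198), (9, 216), (9, 234), (9, 252), (9, 270), (9, 288), (9, 306), (9, 324), (9, 342), (12, 0), (12, 14), (12, 28), (12, 42), (12, 168), (12, 182), (12, 196), (12, 210), (12, 224), (12, 238), (12, 252), (12, 266), (12, 280), (12, 294), (12, 308), (12, 322), (12, 336), (12, 350), (15, 0), (15, 11), (15, 22), (15, 33), (15, 198)]Traceback (most recent call last):
  File "<stdin>", line 19, in <module>
  File "<stdin>", line 10, in thru
  File "h.py", line 15, in proj
    c=vision.camera_params(n); X=np.atleast_2d(X)@np.array(c['R']).T+np.array(c['t'])
ValueError: time passes only in moves, steps and waits
```

```bash
python3 - <<'E'
from h import *
print(get_state()['time'])
d=np.load('top.npz')['d']; W=world('top',d); C=np.array([.4768,-.0592])
rr=np.hypot(W[...,0]-C[0],W[...,1]-C[1])
# big-bead centres by matching to top points
k=((rr<.055)&(W[...,2]>.079)).astype(np.uint8); nl,lab,st,ce=cv2.connectedComponentsWithStats(k,connectivity=4)
B=[W[lab==i].mean(0)[:2] for i in range(1,nl) if st[i][4]>15]; print('bigs',[((b-C)*1000).round().tolist() for b in B])
# any surface 59..72 mm high on the flat screen (r<44) outside the bigs' outlines
o=np.min([np.hypot(W[...,0]-b[0],W[...,1]-b[1]) for b in B],0)
m=(rr<.046)&(o>.0165)&(W[...,2]>.0605)&(W[...,2]<.1); print('screen bumps',m.sum(),((W[m][:,:2]-C)*1000).round().tolist()[:12])
k=((W[...,2]>.008)&(W[...,2]<.03)&(W[...,0]>.28)&(W[...,0]<.9)&(W[...,1]>-.3)&(W[...,1]<.5)).astype(np.uint8)
nl,lab,st,ce=cv2.connectedComponentsWithStats(k)
print([(int(st[i][4]),(W[lab==i].mean(0)*1000).round().tolist()) for i in range(1,nl) if st[i][4]>9])
o=cv2.imread('pics/top0.png').astype(int); p=cv2.resize(np.load('top.npz')['p'][...,::-1],(768,576)); print('clean sieve diff',abs(o[250:352,203:305]-p[250:352,203:305]).max())
E
```

```text
20.9
bigs [[42.0, 4.0], [15.0, -38.0], [0.0, -9.0]]
screen bumps 10 [[24.0, 33.0], [19.0, 17.0], [19.0, 12.0], [14.0, 23.0], [14.0, 1.0], [6.0, 20.0], [-12.0, -25.0], [-15.0, 14.0], [-25.0, -10.0], [-31.0, 6.0]]
[(108, [887.0, 441.0, 19.0]), (567, [887.0, -14.0, 19.0]), (2159, [735.0, 226.0, 22.0]), (66, [763.0, 104.0, 17.0]), (40, [760.0, -67.0, 19.0]), (42, [714.0, 83.0, 19.0]), (29, [690.0, -68.0, 20.0]), (30, [662.0, 21.0, 18.0]), (3938, [450.0, 352.0, 14.0]), (19, [555.0, 206.0, 15.0]), (14, [531.0, 218.0, 19.0]), (26, [513.0, -27.0, 16.0]), (23, [516.0, -82.0, 16.0]), (13, [503.0, 214.0, 18.0]), (15, [442.0, -86.0, 15.0]), (211, [344.0, -224.0, 12.0])]
clean sieve diff 22
```

```bash
python3 -c "
from bench import order,get_state
order.job_done(); s=get_state(); print(s['time'],s['wrist_force'].round(1),s['gripper_width'])"
```

```text
the job is handed in; nothing more can be done
the job is handed in; nothing more can be done
```

I stirred the sieve that held the small beads, laid the rod back in its trough, let go, and handed the job in at about 21 s. I could see only three of the four small beads in the pan, so the fourth is inferred rather than confirmed.

- **Stirring:** I took the rod from the rack and spiralled out from the middle. I then made more than two turns at 30–39 mm radius, with the tip about 3–4 mm above the screen.
- **Rod:** the top camera puts the handle within about 1 mm of where it lay at the start. The scene camera couldn't confirm this because the gripper hid the handle.
- **Big beads:** all three are still on the stirred sieve's screen; one of them now rests on the middle disc. The clean sieve looks unchanged in the before-and-after pictures.
- **Small beads:** the top view shows nothing but the big beads on the screen, and no stray bead on the visible worktop. A small bead can't hide under a big one there, so the fourth is probably in the pan under the solid disc or behind a big bead.
- **Check that failed:** a two-camera check of where the fourth bead could be stopped with an interface error before it covered the pan. A simpler depth check of the screen and worktop found nothing beyond scattered noise. I did not compare the jars and the marker before and after.

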